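Load the vial tray over the lip of the sampler dock

ROBOT

A 6-joint arm with a two-finger parallel gripper is mounted at the origin on a cart in front of the work surface, level with it; the furniture and walls round the work are solid. World frame = base frame: x ahead of the robot, y to its left, z up, the work surface at z = 0. Lengths are in mm, angles in degrees, forces in N, time in s.
With the tool pointing down it reaches from about 350 to 850 mm from the base axis. Payload 8.1 kg.
Tool frame: the origin (TCP) lies midway between the tips of the shut fingers; the grasp point (between the pads) lies grip_depth behind it (grip_depth is the distance from the TCP to the grasp point, in mm); z points along the fingers, y is the line along which they close (so a half turn about z gives the same grasp; the last joint's range is limited). The gripper opens to 85 mm and grips with 20 to 120 N. Pads are 22 mm wide; open, the fingers measure 114 mm over their backs; the gripper's body (76 mm by 85 mm) begins 54 mm behind the grasp point. The pads swing forward as they close: fully open they stand 13 mm farther back than shut.
Start: joints at [71.368, 7.471, 85.268, -0, 87.261, -4.893], TCP at [142.483, 582.841, 231.292] pointing down, gripper open.
Joint ranges: [-169.43, 169.43], [-51.17, 129.36], [1.28, 143.12], [-76.62, 256.62], [0, 156.53], [-152.29, 152.29]. Speed limits (degrees/s): [136.94, 136.94, 159.86, 180, 180, 180].

INTERFACE

Orientations are given as [roll, pitch, yaw] about the fixed x, y, z axes, in that order (R = Rz(yaw) Ry(pitch) Rx(roll)).
In Python, from bench import sense, snapshot, hand_in, grip_depth gives the robot as it stands. The module is installed in compiled form; this text tells all that it offers.
- The arm moves only by the tool apply_moves, never from a script. Its argument "series" is text: rows parted by semicolons, each of 5 numbers parted by spaces: the shift along the tool's x, y, z each as a share of 0.3 m, from -1 to 1, then the turn about the tool's z as a share of 2 rad, from -1 to 1, then the gripper's target within -1 to 1 (shut at 1, half-way at 0, fully open at -1). In form: tx ty tz twist gripper; .... A call has 1 to 5 rows; each row shifts and turns the commanded pose from where the row before left it, along the tool's axes as they then stand; what a row does not reach is not made up. A row lasts 1/12 s, in which the tool goes at most 41.7 mm and 7.16 degrees, less where a joint would pass 70% of its speed; a pose out of reach is approached as far as the arm can. A call with a number of a shift or a turn outside -1 to 1 is refused whole. A call with a gripper value outside its range is refused whole. The fingers move at their own pace and stop on an object; "squeeze" is the grip in N (left out, the last holds). Time passes only in rows, so rows that do not move let the fingers close. It gives the time, the measured TCP pose, the force, the opening and the grip force at its end, in the units of the state.
- sense(): the state, without advancing time (a new reading comes with each control period).
- snapshot(name): name is "scene" or "top"; returns a dict with "frame" (420x560x3 uint8, blue, green, red), "depth" (420x560 float32, mm along the optical axis (not along the pixel's ray), 0 where there is no reading), "intrinsics" (3x3 intrinsics, pixels), "extrinsics" (4x4, takes a point from camera to world coordinates). Camera axes: x right, y down, z forward; pixel columns grow to the right and rows downward; lengths in mm; the calibration is good to about 2 mm. A picture is of the moment at which its call begins.
- hand_in(): hands the job in; it is judged then, once.
The state is a dict: "time": time; "joint_pos": joint angles; "qd": joint speeds; "joint_efforts": joint torques, N m; "tool_pos": TCP position; "tcp_rot": TCP orientation; "ft_force": force on the tool from outside, world axes, zero at the start; "wrist_torque": the same for the moment, N m; "finger_gap": finger opening in mm; "grip_force": force on a finger pad.
Only numpy, scipy, OpenCV 4.12 (cv2) and the standard library are available. Lean on these libraries where they do the work, as an engineer would, in place of code of your own. Each camera call takes 0.05 s, during which the arm holds its last target. There are 200 camera calls.

TASK

Load the vial tray into the sampler dock: bear down on its tail handle so that the nose tips up while the tail stays on the worktop, bring the nose in over the raised front lip, then push the tray on over the lip and against the sprung pusher until its tail can be let down behind the lip, and let go. The tray must end lying flat in the dock, held between lip and pusher. Be gentle: never ram the lip, the rails or the pusher's end stop, keep the tray close to level, and leave the jar, the beaker and the amber bottle where they stand.

Things in the scene. Friction and masses are not known exactly. Their poses are not given: they have to be found in the camera images.
- dock: Fixed tray dock of the sampler, about 170 mm long, 128 mm wide. Origin: on the worktop (z = 0) under the middle of the inner face of its front lip. x points into the dock (the loading direction), y left, z up. Aluminium floor behind the lip, 3 mm above the worktop. White housing 48 mm high at the back, x = 114 to 140 mm.
- lip_top (a point): Middle of the top of the dock's raised steel front lip, 4 mm in front of the dock's origin, axes as the dock's. The lip is a bar across the entrance, 8 mm thick (dock x = -8 to 0 mm), rounded, 14 mm above the worktop and 11 mm above the dock floor.
- rails_mid (a point): Point on the dock's centre line, 50 mm behind the lip's inner face, on the floor: where the tray's origin ends. Guide rails 26 mm high on both sides leave 97 mm between them from the lip back; in front of the lip grey flared lead-ins open to about 120 mm, 32 mm before the lip's inner face.
- pusher: Sprung pusher: black rubber bumper bar across the tray's path, 10 mm thick. Origin: its centre, 13 mm above the worktop, at dock x = 100 mm at rest (face at 95). It slides back to a hard end stop at 108 mm, resisting with 6 N plus 0.6 N per mm. With the tray home it sits at 105, but the tail only drops behind the lip with it 1 to 2 mm further back. It then pushes the tray back against the lip.
- tray: Loose blue vial tray with white deck: block 100 mm long (x), 90 wide, 26 high, 13 short capped vials fixed in it (tops 42 mm up), 0.4 to 0.7 kg. Origin: centre of the underside; x points to the nose (the end that enters first). Starts flat on the worktop before the dock, roughly lined up. Pressing the tail handle down pivots it on the tail's bottom edge.
- tray_mid (a point): Centre of the tray block, 13 mm above its underside; axes as the tray's.
- tray_bar (a point): Middle of the tail handle's orange round grip bar, 12 mm thick, 60 mm long, lying along the tray's y; 50 mm behind the tail face and 45 mm above the underside. Pinch it from above with the fingers closing along the tray's x; it can roll between the fingers. Axes as the tray's.
- tray_nose (a point): Middle of the bottom edge of the tray's nose (leading edge), 50 mm ahead of the tray's origin. Axes as the tray's.
- tray_tail (a point): Middle of the bottom edge of the tray's tail (trailing edge), 50 mm behind the tray's origin. Axes as the tray's.
- jar_blue: Bystander: loose blue jar, 49 mm across, 63 mm high, left of the dock. Origin: centre of its underside.
- beaker: Bystander: loose glass beaker, 54 mm across, 70 mm high, right of the dock. Origin: centre of its underside.
- amber_small: Bystander: loose amber bottle with a black cap, 49 mm across, 99 mm high, left of the dock near its housing. Origin: centre of its underside.

How it is judged:
By the outcome, as a careful person would: the job done as asked, in the order asked, and still so for the second after the job is handed in, with the robot touching nothing.
It also fails if it takes over 61 s, if anything falls off the work surface, if the arm or the gripper's body presses on something with over 40 N, if the wrist force passes 120 N, or if a joint passes its speed limit or range.

## Working session

There is one attempt and no reset: what is moved stays moved. The work goes in short steps, Python scripts to look and compute and a tool call to move; the robot and the scene stay as the last step left them, time stands still between calls to the robot, and variables do not carry over. Pictures are saved under pics/ and viewed, at most 10 in all, crops included, and the job is handed in when it is done.

Besides the shell and the picture viewer there is one more tool, called after "Request:" as name(argument=value, ...), one argument or row to a line, values as JSON. apply_moves: Moves the arm, as the interface text tells. Its arguments: {"type":"object","properties":{"series":{"type":"string"},"squeeze":{"type":"number"}},"required":["series"]}

```bash
mkdir -p pics
cat > h.py <<'E'
import numpy as np, cv2
from bench import sense, snapshot, hand_in, grip_depth
def look(name):
    s=snapshot(name); return s
def pts(s):
    K=np.array(s["intrinsics"]);T=np.array(s["extrinsics"]);d=s["depth"]
    v,u=np.mgrid[:d.shape[0],:d.shape[1]]
    p=np.stack([(u-K[0,2])/K[0,0]*d,(v-K[1,2])/K[1,1]*d,d],-1)
    return p@T[:3,:3].T+T[:3,3]
def ray(s,u,v,z):
    K=np.array(s["intrinsics"]);T=np.array(s["extrinsics"])
    r=T[:3,:3]@np.array([(u-K[0,2])/K[0,0],(v-K[1,2])/K[1,1],1]);o=T[:3,3]
    return o+r*(z-o[2])/r[2]
def proj(s,P):
    K=np.array(s["intrinsics"]);T=np.array(s["extrinsics"])
    c=(np.atleast_2d(P)-T[:3,3])@T[:3,:3]; q=c@K.T
    return q[:,:2]/q[:,2:]
E
python3 - <<'E'
from h import *
print(sense(), grip_depth)
ims=[]
for n in("scene","top"):
    s=look(n); np.savez(n+"0",**s); cv2.imwrite(f"pics/{n}0.png",s["frame"]); print(n,np.round(s["intrinsics"],1).tolist(),np.round(s["extrinsics"],3).tolist())
E
```

```text
{'time': 0.0, 'joint_pos': array([ 7.13661566e+01,  7.51505750e+00,  8.53322762e+01,  9.26931320e-04,
        8.72607264e+01, -4.89345887e+00]), 'qd': array([ 0.09710854,  0.02066477, -0.05758688,  0.10796087,  0.04364664,
       -0.02424677]), 'joint_efforts': array([-1.76325306e-03, -5.69360447e+01, -5.00558996e+01, -3.14322706e-04,
        1.40367297e-02,  3.76076446e-05]), 'tool_pos': array([142.30860276, 582.29592436, 230.21623536]), 'tcp_rot': array([-1.79892413e+02, -1.01402734e-02,  1.66259561e+02]), 'ft_force': array([-0.76852125,  0.12123575,  0.41824663]), 'wrist_torque': array([-0.01538001,  0.03018779,  0.02919772]), 'grip_force': 0.0, 'finger_gap': 85.74984125448485} 18.700000000000003
scene [[481.5, 0.0, 279.9], [0.0, 481.5, 212.6], [0.0, 0.0, 1.0]] [[0.811, -0.353, 0.467, 88.209], [-0.585, -0.493, 0.644, -973.886], [0.003, -0.795, -0.606, 588.282], [0.0, 0.0, 0.0, 1.0]]
top [[467.2, 0.0, 276.7], [0.0, 467.2, 212.0], [0.0, 0.0, 1.0]] [[0.017, -0.988, 0.156, 371.434], [-1.0, -0.015, 0.016, -409.918], [-0.013, -0.156, -0.988, 892.857], [0.0, 0.0, 0.0, 1.0]]
```

View pics/scene0.png

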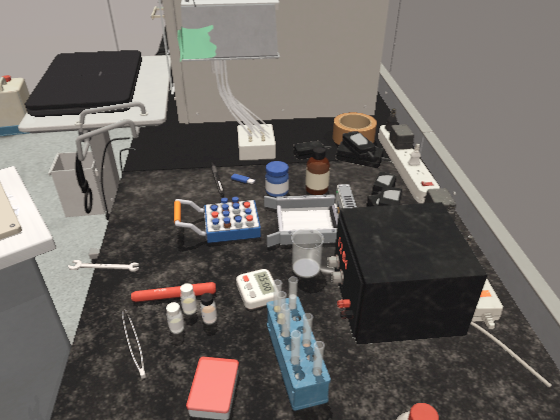

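View pics/top0.png

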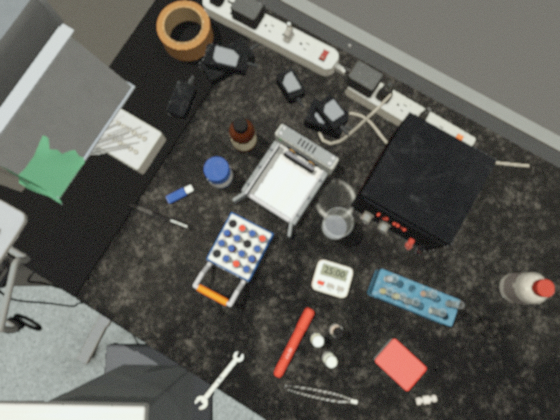

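The scene view shows the tray at (232,220), its orange grip bar at (178,212) and the dock at (308,220). In the top view the tray is at (238,245), the bar at (212,295), the dock at (290,185), the jar at (218,172), the beaker at (337,208) and the amber bottle at (242,135). Next I measure the bar, tray and dock, and look closer.

Run:
```python
from h import *
S=dict(np.load("scene0.npz"));T=dict(np.load("top0.npz"))
def om(s,box):
    h=cv2.cvtColor(s["frame"],cv2.COLOR_BGR2HSV); m=cv2.inRange(h,(5,150,120),(22,255,255))
    k=np.zeros_like(m);x0,y0,x1,y1=box;k[y0:y1,x0:x1]=m[y0:y1,x0:x1];return k
for n,s,b in(("scene",S,(165,190,200,235)),("top",T,(185,275,240,315))):
    m=om(s,b); v,u=np.nonzero(m); r=cv2.minAreaRect(np.c_[u,v].astype(np.float32)); print(n,len(u),r,u.mean(),v.mean())
    P=pts(s)[m>0]; print(np.median(P,0)); 
    for z in (39,45,51): print(z,ray(s,u.mean(),v.mean(),z).round(1))
    s["c"]=(u.mean(),v.mean())
# triangulate
def lin(s):
    a=ray(s,*s["c"],0);b=ray(s,*s["c"],100);return a,(b-a)/np.linalg.norm(b-a)
a,d=lin(S);b,e=lin(T);A=np.c_[d,-e];t=np.linalg.lstsq(A,b-a,rcond=None)[0];print("tri",a+d*t[0],b+e*t[1])
c1=cv2.resize(T["frame"][110:320,180:370],None,fx=2.8,fy=2.8,interpolation=cv2.INTER_CUBIC);cv2.imwrite("pics/c1.png",c1)
c2=cv2.resize(S["frame"][130:290,160:370],None,fx=3.7,fy=3.7,interpolation=cv2.INTER_CUBIC);cv2.imwrite("pics/c2.png",c2)
```

```text
scene 136 ((177.0, 211.5), (21.0, 6.0), 90.0) 176.94117647058823 210.8014705882353
[ 352.72710312 -280.91269924   49.53471849]
39 [ 356.1 -272.7   39. ]
45 [ 353.2 -280.3   45. ]
51 [ 350.2 -288.    51. ]
top 271 ((212.17352294921875, 294.6703186035156), (32.32280349731445, 8.476585388183594), 27.758541107177734) 212.14760147601476 294.6309963099631
[ 353.66187242 -283.13307471   48.21739427]
39 [ 353.7 -282.5   39. ]
45 [ 353.8 -283.4   45. ]
51 [ 353.9 -284.3   51. ]
tri [ 352.15525193 -282.9732919    47.05543609] [ 353.82881829 -283.72812356   46.90801002]
```

View pics/c1.png

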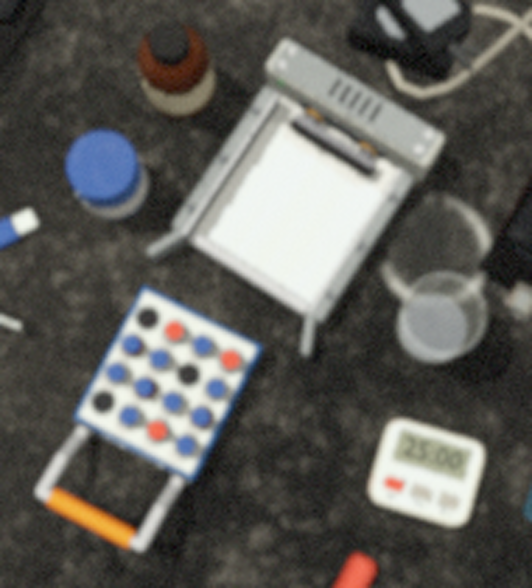

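View pics/c2.png

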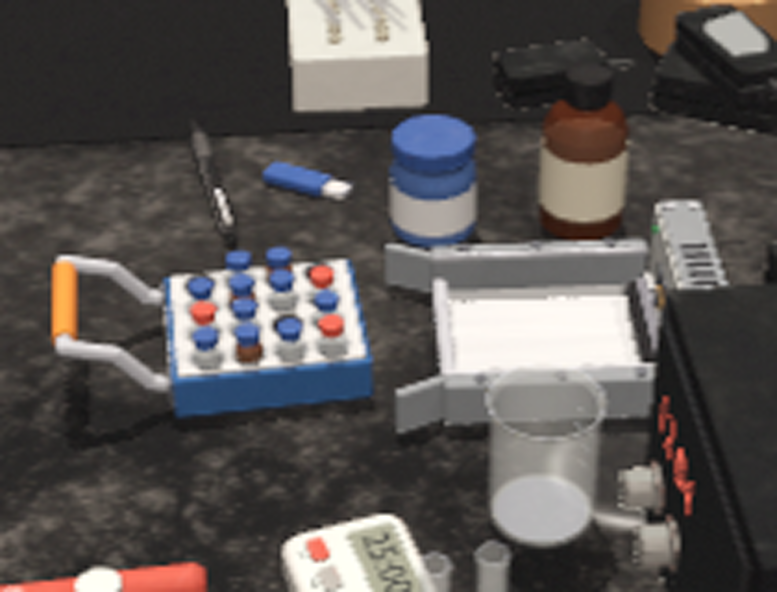

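The crops show the tray deck corners in crop 1 at about (145,288), (262,347), (193,478) and (78,412). The lip runs (190,238)-(310,315), the pusher (300,125)-(375,168), and the housing is at the top. The tray and dock are nearly aligned, with the tray offset to the left. Now I fit rectangles.

Run:
```python
from h import *
S=dict(np.load("scene0.npz"));T=dict(np.load("top0.npz"))
c=lambda u,v:(u/2.8+180,v/2.8+110)
h=cv2.cvtColor(T["frame"],cv2.COLOR_BGR2HSV)
def region(poly): 
    m=np.zeros(h.shape[:2],np.uint8);cv2.fillPoly(m,[np.array([c(*p) for p in poly],np.int32)],255);return m
def rect(uv,z):
    P=np.array([ray(T,u,v,z)[:2] for u,v in uv],np.float32);r=cv2.minAreaRect(P);return r,cv2.boxPoints(r).round(1).tolist()
# tray deck: white/blue pixels in surrounding polygon
m=region([(135,270),(285,335),(205,500),(60,420)])
blk=cv2.inRange(h,(0,0,0),(180,255,75))
g=((m>0)&((h[...,2]>130)|((h[...,1]>120)&(h[...,0]>95)))).astype(np.uint8)*255
g=cv2.morphologyEx(g,cv2.MORPH_OPEN,np.ones((5,5)))
v,u=np.nonzero(g);print("tray",rect(zip(u,v),26))
# tray white deck only
# dock floor
m=region([(290,90),(420,170),(320,330),(170,235)])
g=((m>0)&(h[...,2]>205)&(h[...,1]<30)).astype(np.uint8)*255
g=cv2.morphologyEx(g,cv2.MORPH_OPEN,np.ones((3,3)))
v,u=np.nonzero(g);print("floor",len(u),rect(zip(u,v),3))
print("floorz",np.median(pts(T)[g>0],0))
for n,p,z in(("lipL",(190,240),14),("lipR",(310,317),14),("pushL",(297,125),20),("pushR",(372,170),20),("houseBL",(290,40),48),("houseBR",(442,140),48),("houseFL",(270,73),48),("houseFR",(425,165),48)):
    q=c(*p); print(n,ray(T,*q,z).round(1), pts(T)[int(q[1]),int(q[0])].round(1))
for n,cc in (("jar",(103,165)),("amber",(170,42)),("beaker",(437,235))): q=c(*cc);print(n,pts(T)[int(q[1]),int(q[0])].round(0))
vis=cv2.resize(T["frame"],None,fx=1,fy=1)
# point-cloud based: dock points in height bands
P=pts(T).reshape(-1,3)
np.save("P",P)
```

```text
tray (((441.6736755371094, -328.29052734375), (92.49906158447266, 103.31708526611328), 63.473854064941406), [[374.79998779296875, -346.6000061035156], [467.20001220703125, -392.70001220703125], [508.5, -310.0], [416.1000061035156, -263.79998779296875]])
floor 2389 (((567.6830444335938, -414.9229736328125), (90.11572265625, 118.9981689453125), 57.975555419921875), [[493.29998779296875, -421.6000061035156], [594.2000122070312, -484.70001220703125], [642.0, -408.29998779296875], [541.0999755859375, -345.20001220703125]])
floorz [ 560.34396128 -411.05194105    2.45854119]
lipL [ 541.  -340.2   14. ] [ 544.8 -337.5    1.3]
lipR [ 489. -423.   14.] [ 487.8 -421.4   26.4]
pushL [ 621.5 -412.3   20. ] [ 623.2 -412.2   18.5]
pushR [ 590.3 -464.1   20. ] [ 592.1 -462.5   18.3]
houseBL [ 672.5 -406.7   48. ] [ 673.5 -405.6   46.8]
houseBR [ 604.4 -508.7   48. ] [ 605.2 -507.4   45.3]
houseFL [ 649.3 -393.6   48. ] [ 652.7 -392.6   37.9]
houseFR [ 587.2 -497.4   48. ] [ 589.5 -496.2   45.9]
jar [ 583. -284.   61.]
amber [ 653. -329.   97.]
beaker [ 551. -510.    1.]
```

Run:
```python
from h import *
from scipy.optimize import least_squares
for n in("scene0","top0"):
    P=pts(dict(np.load(n+".npz"))).reshape(-1,3);r=np.hypot(P[:,0],P[:,1])
    k=(r<760)&(r>250)&(P[:,2]>110)&(P[:,2]<900)&(P[:,1]<650)&(P[:,1]>-600)&(P[:,0]>0); Q=P[k]; 
    g,cn=np.unique((Q//60).astype(int)*60,axis=0,return_counts=True); print(n,k.sum(),[(a.tolist(),c) for a,c in zip(g,cn) if c>15][:30])
p0=np.array([142.3,582.3]);y0=166.26
def sim(tx,ty,tw,n):
    p=p0.copy();y=y0
    for _ in range(n):
        a=np.radians(y);p=p+300*(tx*np.array([np.cos(a),np.sin(a)])+ty*np.array([np.sin(a),-np.cos(a)]));y-=np.degrees(2*tw)
    return p,y
n=30;tw=np.radians(y0-63.2)/2/n
s=least_squares(lambda q:sim(q[0],q[1],tw,n)[0]-[353.5,-283.4],[-.13,-.02]);print(n,s.x,tw,sim(*s.x,tw,n))
```

```text
scene0 10093 [([480, -600, 60], np.int64(40)), ([480, -600, 120], np.int64(150)), ([480, -120, 240], np.int64(968)), ([480, -120, 300], np.int64(53)), ([480, -60, 240], np.int64(26)), ([480, -60, 300], np.int64(280)), ([540, -180, 240], np.int64(455)), ([540, -120, 60], np.int64(30)), ([540, -120, 120], np.int64(145)), ([540, -120, 180], np.int64(147)), ([540, -120, 240], np.int64(682)), ([540, -120, 300], np.int64(652)), ([540, -60, 120], np.int64(60)), ([540, -60, 180], np.int64(77)), ([540, -60, 300], np.int64(253)), ([540, 60, 60], np.int64(107)), ([540, 60, 120], np.int64(662)), ([540, 60, 180], np.int64(262)), ([540, 60, 240], np.int64(418)), ([540, 60, 300], np.int64(140)), ([540, 120, 120], np.int64(44)), ([540, 120, 180], np.int64(50)), ([540, 120, 240], np.int64(54)), ([540, 180, 240], np.int64(55)), ([540, 240, 240], np.int64(20)), ([600, -240, 240], np.int64(16)), ([600, -180, 240], np.int64(1065)), ([600, -180, 300], np.int64(165)), ([600, -120, 60], np.int64(43)), ([600, -120, 120], np.int64(26))]
top0 18648 [([360, -420, 840], np.int64(959)), ([480, -600, 60], np.int64
[... 180 characters left out ...]
[540, -180, 240], np.int64(816)), ([540, -120, 60], np.int64(17)), ([540, -120, 240], np.int64(1687)), ([540, -120, 300], np.int64(1736)), ([540, -60, 300], np.int64(511)), ([600, -240, 240], np.int64(36)), ([600, -180, 240], np.int64(2225)), ([600, -180, 300], np.int64(324)), ([600, -120, 60], np.int64(35)), ([600, -120, 240], np.int64(182)), ([600, -120, 300], np.int64(2613)), ([600, -120, 360], np.int64(1408)), ([660, -180, 240], np.int64(287)), ([660, -180, 300], np.int64(763)), ([660, -180, 360], np.int64(180)), ([660, -120, 300], np.int64(674)), ([660, -120, 360], np.int64(1544))]
30 [-0.11091882 -0.02507263] 0.029978938785089265 (array([ 353.5, -283.4]), np.float64(63.19999999999986))
```

Run:
```python
from h import *
Q=np.vstack([pts(dict(np.load(n+".npz"))).reshape(-1,3) for n in("scene0","top0")])
r=np.hypot(Q[:,0],Q[:,1]);az=np.degrees(np.arctan2(Q[:,1],Q[:,0]))
for a in range(-45,85,10):
    k=(np.abs(az-a)<5)&(r>200)&(Q[:,2]>90)&(Q[:,2]<700)
    if k.sum()>10: i=np.argsort(r[k])[5]; print(a,r[k][i].round(),Q[k][i].round(),k.sum())
p=np.array([142.3,582.3]);y=166.26
R=np.hypot(*p);A=np.degrees(np.arctan2(p[1],p[0]))
def row(p,q,y):
    a=np.radians(y);d=(np.array(q)-p)/300;return round(d@[np.cos(a),np.sin(a)],4),round(d@[np.sin(a),-np.cos(a)],4)
pol=lambda r,a:np.array([r*np.cos(np.radians(a)),r*np.sin(np.radians(a))])
q=pol(375,A);print("in total",row(p,q,y)); p2=q
print("arc row",row(pol(375,A),pol(375,A-5.75),y),np.radians(5.75)/2)
print("out",row(pol(375,A-115),np.array([353.5,-283.4]),y-115),y-115,"twist back",np.radians(y-115-63.2)/2)
```

```text
-45 746.0 [ 515. -540.  115.] 26092
-35 1016.0 [ 879. -509.  316.] 15316
-25 718.0 [ 643. -319.   96.] 6517
-15 492.0 [483. -92. 250.] 13347
-5 494.0 [486. -84. 261.] 28595
5 548.0 [540.  93. 163.] 3252
15 401.0 [378. 135.  93.] 513
25 364.0 [335. 143.  91.] 179
35 375.0 [290. 239.  90.] 323
45 354.0 [237. 262.  90.] 386
55 399.0 [253. 309.  90.] 183
in total (np.float64(-0.0001), np.float64(-0.7481))
arc row (np.float64(-0.1252), np.float64(-0.0063)) 0.050178215994836975
out (np.float64(0.0004), np.float64(0.2603)) 51.25999999999999 twist back -0.10419615634406158
```

Run:
```python
from h import *
Q=np.vstack([pts(dict(np.load(n+".npz"))).reshape(-1,3) for n in("scene0","top0")])
r=np.hypot(Q[:,0],Q[:,1]);az=np.degrees(np.arctan2(Q[:,1],Q[:,0]))
for a in range(-45,95,10):
  for r0 in(200,320,440,560):
    k=(np.abs(az-a)<5)&(r>r0)&(r<r0+120)&(Q[:,2]<700)&(Q[:,2]>-100)
    if k.sum()>10: print(a,r0,k.sum(),np.sort(Q[k,2])[-6].round(),end=" | ")
```

```text
-45 200 488 2.0 | -45 320 3863 3.0 | -45 440 5727 52.0 | -45 560 6573 71.0 | -35 200 357 2.0 | -35 320 3496 4.0 | -35 440 4234 52.0 | -35 560 5350 44.0 | -25 200 345 3.0 | -25 320 3277 3.0 | -25 440 3901 13.0 | -25 560 4893 65.0 | -15 200 120 2.0 | -15 320 3132 3.0 | -15 440 5300 283.0 | -15 560 12649 332.0 | -5 320 2657 4.0 | -5 440 7287 341.0 | -5 560 12185 406.0 | 5 320 2167 83.0 | 5 440 4318 315.0 | 5 560 4305 314.0 | 15 200 391 66.0 | 15 320 1297 93.0 | 15 440 3102 311.0 | 15 560 483 302.0 | 25 200 194 3.0 | 25 320 1221 93.0 | 25 440 777 91.0 | 25 560 719 261.0 | 35 200 109 59.0 | 35 320 1003 91.0 | 35 440 642 91.0 | 35 560 673 91.0 | 45 200 267 59.0 | 45 320 866 91.0 | 45 440 683 91.0 | 45 560 578 92.0 | 55 320 131 90.0 | 55 440 243 91.0 | 55 560 327 92.0 |
```

Request:
apply_moves(
  series="0 -0.125 0 0 0; 0 -0.125 0 0 0; 0 -0.125 0 0 0; 0 -0.125 0 0 0; 0 -0.125 0 0 0",
  squeeze=40,
)

```text
time: 0.52
tool_pos: [97.4, 398.9, 230.3]
tcp_rot: [-179.9, -0.0, 166.3]
ft_force: [-0.5, -1.0, 1.9]
finger_gap: 43.0
grip_force: 0.0
```

Request:
apply_moves(
  series="0 -0.123 0 0 0; -0.125 -0.006 0 0.05 0; -0.125 -0.006 0 0.05 0; -0.125 -0.006 0 0.05 0; -0.125 -0.006 0 0.05 0",
)

```text
time: 0.93
tool_pos: [225.3, 300.7, 231.3]
tcp_rot: [179.9, 0.0, 143.1]
ft_force: [0.1, -0.1, -0.5]
finger_gap: 43.0
grip_force: 0.0
```

Good, r=376. Continuing the arc, 16 more rows.

Request:
apply_moves(
  series="-0.125 -0.006 0 0.05 0; -0.125 -0.006 0 0.05 0; -0.125 -0.006 0 0.05 0; -0.125 -0.006 0 0.05 0; -0.125 -0.006 0 0.05 0",
)

```text
time: 1.35
tool_pos: [342.4, 155.8, 231.0]
tcp_rot: [-180.0, -0.0, 114.4]
ft_force: [1.3, 0.9, -0.3]
finger_gap: 42.5
grip_force: 0.0
```

Request:
apply_moves(
  series="-0.125 -0.006 0 0.05 0; -0.125 -0.006 0 0.05 0; -0.125 -0.006 0 0.05 0; -0.125 -0.006 0 0.05 0; -0.125 -0.006 0 0.05 0",
)

```text
time: 1.77
tool_pos: [375.3, -27.1, 231.0]
tcp_rot: [-180.0, -0.0, 85.8]
ft_force: [1.0, 0.1, 0.4]
finger_gap: 42.6
grip_force: 0.0
```

Request:
apply_moves(
  series="-0.125 -0.006 0 0.05 0; -0.125 -0.006 0 0.05 0; -0.125 -0.006 0 0.05 0; -0.125 -0.006 0 0.05 0; -0.125 -0.006 0 0.05 0",
)

```text
time: 2.18
tool_pos: [316.5, -203.4, 231.0]
tcp_rot: [-180.0, -0.0, 57.1]
ft_force: [1.0, -0.3, 0.0]
finger_gap: 42.8
grip_force: 0.0
```

Request:
apply_moves(
  series="-0.039 0.062 0.108 0 0; -0.039 0.062 0.108 0 0; -0.039 0.062 0.108 0 0; -0.039 0.062 0.108 0 0; 0 0 0 -0.053 0",
)

```text
time: 2.6
tool_pos: [351.4, -280.0, 92.3]
tcp_rot: [-179.2, -0.2, 63.3]
ft_force: [-0.4, 1.2, -1.0]
finger_gap: 42.8
grip_force: 0.0
```

Request:
apply_moves(
  series="0 0 0 0 0; 0 0 0 0 0",
)

```text
time: 2.77
tool_pos: [354.6, -281.1, 101.3]
tcp_rot: [-179.9, -0.0, 63.3]
ft_force: [0.6, 0.2, 0.2]
finger_gap: 42.4
grip_force: 0.0
```

Run:
```python
from h import *
ims=[]
for n,(x,y) in(("scene",(120,110)),("top",(150,130))):
    s=look(n); np.savez(n+"1",**s); ims.append(cv2.resize(s["frame"][y:y+200,x:x+200],None,fx=2,fy=2,interpolation=cv2.INTER_CUBIC))
cv2.imwrite("pics/a1.png",np.hstack(ims)); print(sense()["tool_pos"],sense()["joint_pos"])
```

```text
[ 355.79183431 -281.80431927  103.34187168] [-4.48618499e+01 -1.00490285e+01  1.16232262e+02  4.88554644e-03
  7.36479546e+01 -1.82013367e+01]
```

View pics/a1.png

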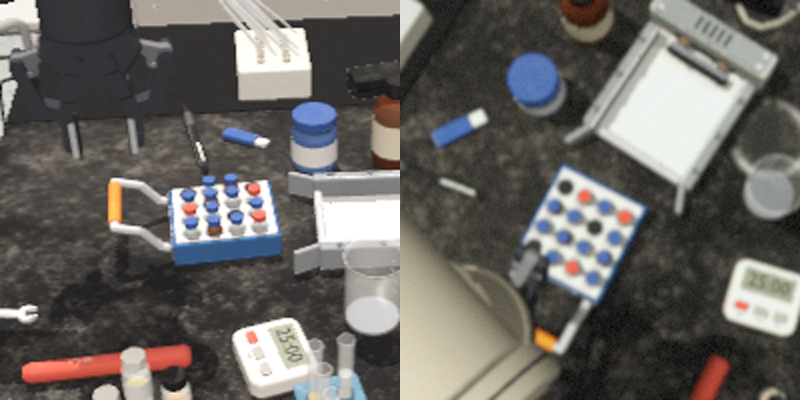

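The gripper hangs over the bar, with fingertips at crop (73,155) and (137,150) in the scene view and the bar at (115,203). The tray is undisturbed. Now I descend and grasp.

Request:
apply_moves(
  series="0 0 0.07 0 0; 0 0 0.07 0 0; 0 0 0.07 0 0; 0 0 0 0 0; 0 0 0 0 0",
)

```text
time: 3.28
tool_pos: [355.1, -281.0, 39.6]
tcp_rot: [180.0, 0.0, 63.4]
ft_force: [0.8, -0.1, 0.0]
finger_gap: 42.5
grip_force: 0.0
```

Run:
```python
from h import *
q=sense();print(q["tool_pos"],q["tcp_rot"],q["ft_force"])
s=look("scene");np.savez("scene2",**s)
t=np.array(q["tool_pos"]);a=np.radians(q["tcp_rot"][2]);yv=np.array([np.sin(a),-np.cos(a),0])
print(proj(s,[t,t+22*yv,t-22*yv,[353.5,-283,45]]).round(1).tolist())
x,y=120,140;cv2.imwrite("pics/a2.png",cv2.resize(s["frame"][y:y+140,x:x+180],None,fx=4,fy=4,interpolation=cv2.INTER_CUBIC))
```

```text
[ 355.06875079 -281.03658308   39.61424174] [1.79979644e+02 6.05468912e-03 6.34321582e+01] [ 0.8319566  -0.07672052  0.01973109]
[[178.4, 212.9], [190.3, 211.8], [166.5, 214.0], [177.7, 211.4]]
```

View pics/a2.png

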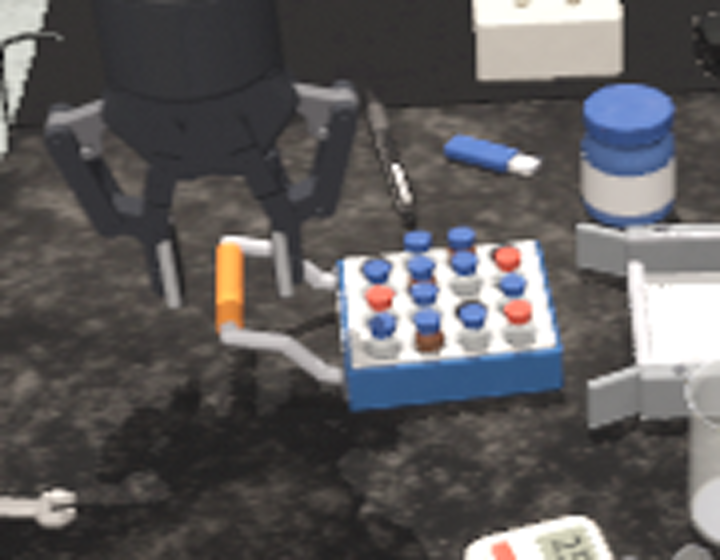

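The fingers straddle the bar, with tips at (173,305) and (287,293) and the bar at (230,285). I lower 13 mm and close.

Request:
apply_moves(
  series="0 0 0.022 0 0; 0 0 0.022 0 0; 0 0 0 0 0.3; 0 0 0 0 0.5; 0 0 0 0 0.7",
  squeeze=40,
)

```text
time: 3.75
tool_pos: [355.0, -281.4, 25.7]
tcp_rot: [-180.0, 0.0, 63.5]
ft_force: [-1.1, 0.7, -0.3]
finger_gap: 12.9
grip_force: 0.9
```

Request:
apply_moves(
  series="0 0 0 0 0.8; 0 0 0 0 1; 0 0 0 0 1; 0 0 0 0 1; 0 0 0 0 1",
)

```text
time: 4.17
tool_pos: [355.0, -281.4, 25.7]
tcp_rot: [-180.0, 0.0, 63.5]
ft_force: [-3.0, 3.2, 6.0]
finger_gap: 10.5
grip_force: 39.2
```

Request:
apply_moves(
  series="0 -0.004 0.006 0 1; 0 -0.004 0.006 0 1; 0 -0.005 0.006 0 1; 0 -0.005 0.006 0 1; 0 0 0 0 1",
)

```text
time: 4.58
tool_pos: [350.6, -279.4, 18.8]
tcp_rot: [179.9, 0.0, 63.5]
ft_force: [-1.2, 1.4, 6.6]
finger_gap: 10.7
grip_force: 40.0
```

Run:
```python
from h import *
q=sense();print(q["tool_pos"],q["tcp_rot"],q["ft_force"],q["wrist_torque"],q["finger_gap"])
```

```text
[ 350.63151091 -279.37817197   18.84401627] [1.79919706e+02 1.75649493e-02 6.34680343e+01] [-1.22919347  1.41515881  6.61309721] [0.22136    0.27653645 0.04485551] 10.70265382247488
```

Request:
apply_moves(
  series="0 -0.004 0.006 0 1; 0 -0.004 0.006 0 1; 0 0 0 0 1",
)

```text
time: 4.83
tool_pos: [348.7, -278.5, 15.3]
tcp_rot: [179.9, 0.0, 63.5]
ft_force: [-0.8, 2.3, 5.0]
finger_gap: 10.3
grip_force: 40.2
```

```bash
cat > meas.py <<'E'
from h import *
def deck(s,lo=8):
    """tray points from depth + colour near tray"""
    pass
def show(tag,view=False):
    s=look("scene");np.savez("scene"+tag,**s)
    x,y=150,150;cv2.imwrite(f"pics/{tag}.png",cv2.resize(s["frame"][y:y+130,x:x+200],None,fx=4,fy=4,interpolation=cv2.INTER_CUBIC))
    return s
u=np.array([np.cos(np.radians(-32.1)),np.sin(np.radians(-32.1))]);n=np.array([-u[1],u[0]]);O=645.7*u-50.5*n
dock=lambda p:np.array([(np.array(p)[:2]-O)@u,(np.array(p)[:2]-O)@n])
E
python3 - <<'E'
from meas import *
q=sense();print(q["tool_pos"],q["tcp_rot"],q["ft_force"],dock(q["tool_pos"]),O)
s=show("t1")
E
```

```text
[ 348.71337922 -278.45489393   15.29440528] [1.79890115e+02 2.38682574e-02 6.34694862e+01] [-0.7932435   2.29236795  5.01102054] [-2.02326717e+02 -7.94503885e-02] [ 520.15099637 -385.90371982]
```

View pics/t1.png

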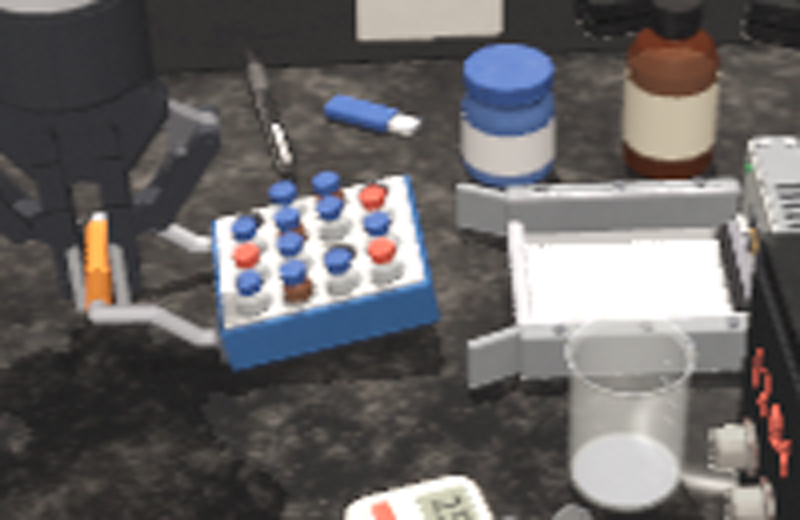

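The nose is up, with its front bottom edge near (437,320), and the tail is on the table. The bar is already on the dock's centre line, so I rotate the tray 5.6° to align its yaw and re-measure.

Request:
apply_moves(
  series="0 0 0 0.0165 1; 0 0 0 0.0165 1; 0 0 0 0.0165 1; 0 0 0 0 1; 0 0 0 0 1",
  squeeze=50,
)

```text
time: 5.3
tool_pos: [349.2, -278.3, 15.4]
tcp_rot: [179.9, -0.0, 57.9]
ft_force: [3.1, 2.2, 4.6]
finger_gap: 10.1
grip_force: 48.7
```

Run:
```python
from meas import *
q=sense();print(q["tool_pos"],q["tcp_rot"],q["ft_force"],dock(q["tool_pos"]))
s=look("scene");t=look("top");np.savez("scene3",**s);np.savez("top3",**t)
x,y=180,140
a=cv2.resize(t["frame"][y:y+130,x:x+130],None,fx=4,fy=4,interpolation=cv2.INTER_CUBIC);cv2.imwrite("pics/t3.png",a)
# tray cloud, both views: dock frame, window in front of lip
for nm,c in(("s",s),("t",t)):
    P=pts(c).reshape(-1,3);h=cv2.cvtColor(c["frame"],cv2.COLOR_BGR2HSV).reshape(-1,3)
    d=np.c_[(P[:,:2]-O)@u,(P[:,:2]-O)@n,P[:,2]]
    k=(d[:,0]>-150)&(d[:,0]<-33)&(np.abs(d[:,1])<65)&(d[:,2]>12)&(d[:,2]<75)
    w=k&(h[:,1]<45)&(h[:,2]>170)&(d[:,2]<47)   # white deck
    D=d[w];A=np.c_[D[:,:2],np.ones(len(D))]
    for _ in range(4):
        p=np.linalg.lstsq(A,D[:,2],rcond=None)[0];r=D[:,2]-A@p;g=np.abs(r)<2.5;D=D[g];A=A[g]
    print(nm,len(D),"pitch",np.degrees(np.arctan(p[0])),"roll",np.degrees(np.arctan(p[1])),"plane z at x=-100",p@[-100,0,1])
    g=np.abs(d[:,2]-(d[:,:2]@p[:2]+p[2]))<3; g&=k
    r=cv2.minAreaRect(d[g][:,:2].astype(np.float32));print("rect",r,cv2.boxPoints(r).round(1).tolist())
```

```text
[ 349.17034178 -278.31194664   15.38334437] [ 1.79864031e+02 -1.57709598e-02  5.78691249e+01] [3.11802096 2.22317328 4.59360384] [-202.01557607    0.28447265]
s 391 pitch 9.06303419851683 roll -0.09337287153033873 plane z at x=-100 34.863216165417974
rect ((-100.98408508300781, -2.8678512573242188), (97.65275573730469, 91.47894287109375), 1.2675669193267822) [[-150.8000030517578, 41.79999923706055], [-148.8000030517578, -49.70000076293945], [-51.20000076293945, -47.5], [-53.20000076293945, 43.900001525878906]]
t 1046 pitch 9.71403485515945 roll 0.27295122794154114 plane z at x=-100 33.300310688229885
rect ((-98.197021484375, 0.3349723815917969), (98.30123138427734, 89.55119323730469), 0.8967863321304321) [[-148.0, 44.29999923706055], [-146.60000610351562, -45.20000076293945], [-48.400001525878906, -43.70000076293945], [-49.79999923706055, 45.900001525878906]]
```

View pics/t3.png

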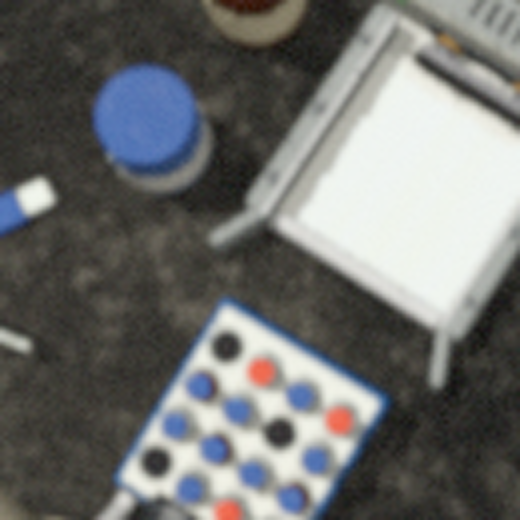

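The tray looks parallel to the dock in the top view: the nose edge runs (225,298)-(388,400) and the lip (270,232)-(440,335). I check the rails the same way for yaw and lateral offset.

Run:
```python
from meas import *
for f in("top3","top0","scene0"):
    c=dict(np.load(f+".npz"));P=pts(c).reshape(-1,3);d=np.c_[(P[:,:2]-O)@u,(P[:,:2]-O)@n,P[:,2]]
    for sgn in(1,-1):
        k=(d[:,0]>8)&(d[:,0]<88)&(sgn*d[:,1]>42)&(sgn*d[:,1]<66)&(d[:,2]>20)&(d[:,2]<32)
        D=d[k]
        if k.sum()<30: print(f,sgn,k.sum());continue
        p=np.polyfit(D[:,0],D[:,1],1);print(f,sgn,k.sum(),"yaw",np.degrees(np.arctan(p[0])).round(2),"mid y",D[:,1].mean().round(1),"x-range med",np.percentile(D[:,1],[3,97]).round(1),"z",np.median(D[:,2]).round(1))
    k=(np.abs(d[:,1])<42)&(d[:,0]>-20)&(d[:,0]<12)&(d[:,2]>9)&(d[:,2]<18);D=d[k]
    p=np.polyfit(D[:,1],D[:,0],1);print(" lip",k.sum(),"yaw",-np.degrees(np.arctan(p[0])).round(2),"x",np.percentile(D[:,0],[3,50,97]).round(1),np.median(D[:,2]).round(1))
    k=(np.abs(d[:,1])<58)&(d[:,0]>105)&(d[:,0]<150)&(d[:,2]>40)&(d[:,2]<52);D=d[k]
    r=cv2.minAreaRect(D[:,:2].astype(np.float32));print(" house",r)
    k=(np.abs(d[:,1])<40)&(d[:,0]>85)&(d[:,0]<112)&(d[:,2]>14)&(d[:,2]<30);D=d[k];print(" pusher",np.percentile(D[:,0],[5,50,95]).round(1),np.percentile(D[:,1],[2,98]).round(1),np.percentile(D[:,2],[10,50,90,97]).round(1))
```

```text
top3 1 261 yaw 0.09 mid y 59.6 x-range med [54.2 65.5] z 25.3
top3 -1 270 yaw 0.1 mid y -48.8 x-range med [-54.6 -43. ] z 25.2
 lip 183 yaw 0.05 x [-5.9 -2.3  1.6] 12.7
 house ((128.51133728027344, 0.049160003662109375), (26.878862380981445, 115.82881927490234), 0.5670731663703918)
 pusher [ 97.6 103.  109.1] [-26.   37.1] [14.9 17.5 20.  21.6]
top0 1 266 yaw 0.47 mid y 59.5 x-range med [54.1 65.5] z 25.1
top0 -1 273 yaw 0.07 mid y -48.8 x-range med [-54.5 -43.1] z 25.0
 lip 183 yaw 0.19 x [-6.  -2.3  1.7] 12.8
 house ((128.73602294921875, 0.07985687255859375), (27.71901512145996, 115.9443588256836), 0.9737688302993774)
 pusher [ 97.6 103.3 109.2] [-26.1  37.1] [15.1 17.9 20.1 21. ]
scene0 1 219 yaw 0.43 mid y 55.9 x-range med [50.8 64. ] z 25.1
scene0 -1 118 yaw -0.62 mid y -51.5 x-range med [-57.4 -44.8] z 25.7
 lip 93 yaw -0.0 x [-9.1 -5.6 -1.6] 13.5
 house ((124.43316650390625, 21.20688247680664), (25.293865203857422, 73.45219421386719), 2.002398729324341)
 pusher [ 94.5  99.7 111.8] [-27.7  36.3] [15.5 18.3 21.  24.8]
```

Run:
```python
from meas import *
t=dict(np.load("top3.npz"));P=pts(t).reshape(-1,3);d=np.c_[(P[:,:2]-O)@u,(P[:,:2]-O)@n,P[:,2]]
k=(np.abs(d[:,1]-5)<85)&(d[:,0]>100)&(d[:,0]<155)&(d[:,2]>40)&(d[:,2]<52);D=d[k];print(k.sum(),cv2.minAreaRect(D[:,:2].astype(np.float32)),np.percentile(D[:,1],[2,98]))
im=cv2.resize(t["frame"][100:250,200:360],None,fx=4,fy=4,interpolation=cv2.INTER_CUBIC)
W=lambda x,y,z:np.r_[O+x*u+y*n,z]
def line(a,b,col):
    q=(proj(t,[W(*a),W(*b)])-[200,100]+.5)*4-.5; cv2.line(im,*[tuple(int(v) for v in r) for r in q],col,1)
for y0,col in((0,(0,0,255)),(5.5,(0,255,0))):
    for s in(48.5,-48.5): line((2,y0+s,26),(95,y0+s,26),col)
line((-6.5,-40,14),(-6.5,50,14),(255,0,255));line((1.5,-40,14),(1.5,50,14),(255,0,255))
cv2.imwrite("pics/ov.png",im)
```

```text
913 ((128.5007781982422, 5.652244567871094), (26.903621673583984, 127.61756134033203), 0.5005736947059631) [-55.42085216  66.28412662]
```

View pics/ov.png

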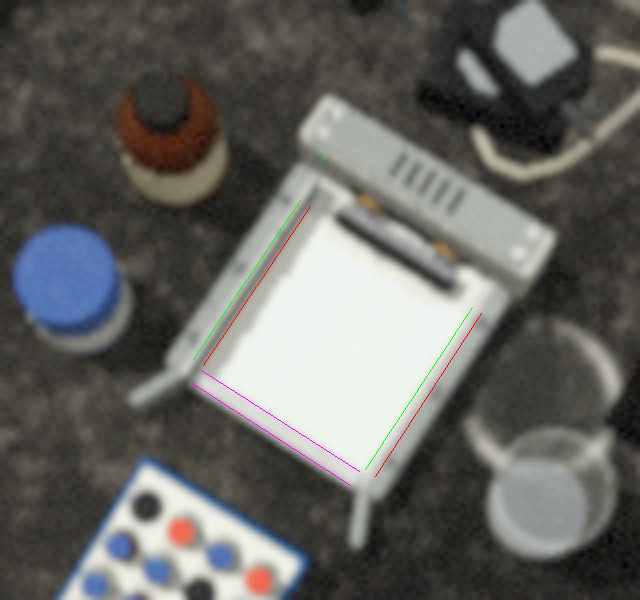

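The green lines (y=+5.5) match the rail inner edges and the magenta lines match the lip, so the dock's centre line is 5.5 mm left of the tray. I shift left 5.5 mm, press 2 mm more and advance 25 mm.

Request:
apply_moves(
  series="0.006 0 0.003 0 1; 0.006 0 0.004 0 1; 0.006 0 0 0 1; 0 0 0 0 1; 0 0 0 0 1",
)

```text
time: 5.82
tool_pos: [350.4, -274.9, 13.2]
tcp_rot: [180.0, 0.1, 57.8]
ft_force: [-5.2, -3.2, 8.5]
finger_gap: 10.4
grip_force: 49.5
```

Request:
apply_moves(
  series="0 0.014 0 0 1; 0 0.017 0 0 1; 0 0.017 0 0 1; 0 0.017 0 0 1; 0 0.017 0 0 1",
)

```text
time: 6.23
tool_pos: [369.8, -285.7, 11.9]
tcp_rot: [-179.7, 0.0, 57.8]
ft_force: [-7.7, 4.9, 9.8]
finger_gap: 10.5
grip_force: 49.8
```

```bash
cat > tr.py <<'E'
from meas import *
def tray():
    q=sense();D0=dock(q["tool_pos"]);f=np.array(q["ft_force"])
    print("t",q["time"].__round__(2),"X,Y",(D0+[0.4,-5.8]).round(1),"z",round(q["tool_pos"][2],1),"yaw",round(q["tcp_rot"][2],2),"F fwd,left,up",(f[:2]@u).round(1),(f[:2]@n).round(1),f[2].round(1))
    for nm,off in(("scene",(-1.6,3.3)),("top",(1.5,5.5))):
        c=look(nm);P=pts(c).reshape(-1,3);h=cv2.cvtColor(c["frame"],cv2.COLOR_BGR2HSV).reshape(-1,3)
        d=np.c_[(P[:,:2]-O)@u-off[0],(P[:,:2]-O)@n-off[1],P[:,2]]
        x0=D0[0]+0.4
        k=(d[:,0]>x0+45)&(d[:,0]<x0+165)&(np.abs(d[:,1])<(47 if x0>-150 else 55))&(d[:,2]>20)&(d[:,2]<60)
        w=k&(h[:,1]<45)&(h[:,2]>170)&(d[:,2]<56)
        D=d[w];A=np.c_[D[:,:2],np.ones(len(D))]
        for tol in(8,4,2.5,2.5,2.5):
            if len(D)<30: break
            p=np.linalg.lstsq(A,D[:,2],rcond=None)[0];g=np.abs(D[:,2]-A@p)<tol;D=D[g];A=A[g]
        if len(D)<30: print(nm,"few");continue
        g=k&(np.abs(d[:,2]-(d[:,:2]@p[:2]+p[2]))<3)
        r=cv2.minAreaRect(d[g][:,:2].astype(np.float32));b=cv2.boxPoints(r)
        th=np.arctan(p[0]);e=d[g]
        print(nm,len(D),"pitch",np.degrees(th).round(1),"deck x",np.percentile(e[:,0],[1,99]).round(1),"y",np.percentile(e[:,1],[1,99]).round(1),"rect",np.round(r[0],1),np.round(r[1],1),round(r[2],1),"z nose bottom",(np.percentile(e[:,0],99)*p[0]+p[2]-26*np.cos(th)).round(1))
E
python3 -c "
from tr import *
tray()"
```

```text
t 6.23 X,Y [-180.2   -0.8] z 11.9 yaw 57.83 F fwd,left,up -9.1 0.0 9.8
scene 530 pitch 12.9 deck x [-126.   -30.5] y [-48.3  38.6] rect [-78.5  -3.9] [91.2 96.9] 89.5 z nose bottom 22.1
top 1040 pitch 12.5 deck x [-124.6  -29.7] y [-46.8  40.7] rect [-81.   -2.9] [ 89.7 105.9] 89.4 z nose bottom 20.8
```

Request:
apply_moves(
  series="0.005 0 -0.002 0 1; 0.005 0 -0.002 0 1; 0 0 0 0 1; 0 0 0 0 1",
)

```text
time: 6.67
tool_pos: [372.9, -284.2, 13.7]
tcp_rot: [-180.0, 0.0, 57.8]
ft_force: [-3.1, -4.0, 2.4]
finger_gap: 10.5
grip_force: 49.5
```

```bash
python3 -c "
from tr import *
tray()"
```

```text
t 6.67 X,Y [-178.4    2.2] z 13.7 yaw 57.8 F fwd,left,up -0.5 -5.0 2.4
scene 515 pitch 11.3 deck x [-124.8  -28.6] y [-47.   40.5] rect [-76.7  -2.7] [91.3 97.5] 89.5 z nose bottom 19.3
top 1030 pitch 11.3 deck x [-124.6  -28.6] y [-45.   42.5] rect [-80.3  -1.2] [ 89.8 105.7] 89.0 z nose bottom 18.6
```

Request:
apply_moves(
  series="0.002 0 0 -0.003 1; 0 0.005 0 -0.003 1; 0 0.01 0 0 1; 0 0.013 0 0 1; 0 0.013 0 0 1",
)

```text
time: 7.18
tool_pos: [383.3, -288.5, 13.3]
tcp_rot: [-179.8, -0.1, 58.5]
ft_force: [-6.7, 3.5, 6.9]
finger_gap: 10.7
grip_force: 49.7
```

```bash
python3 -c "
from tr import *
tray()"
```

```text
t 7.18 X,Y [-167.3    4. ] z 13.3 yaw 58.53 F fwd,left,up -7.6 -0.6 6.9
scene 550 pitch 11.7 deck x [-113.2  -17.7] y [-42.3  45.4] rect [-65.3   2.2] [97.8 91.2] 0.4 z nose bottom 19.9
top 1003 pitch 11.3 deck x [-112.   -16.7] y [-41.1  46.7] rect [-68.4   2.6] [105.5  89.5] 0.1 z nose bottom 18.6
```

Request:
apply_moves(
  series="-0.002 0.01 0 0 1; -0.002 0.01 0 0 1; -0.002 0.01 0 0 1; -0.001 0.006 0 0 1; 0 0 0 0 1",
)

```text
time: 7.7
tool_pos: [392.0, -296.2, 13.4]
tcp_rot: [-179.9, -0.1, 58.5]
ft_force: [-3.6, 3.1, 4.6]
finger_gap: 10.4
grip_force: 49.3
```

```bash
python3 -c "
from tr import *
tray()"
```

```text
t 7.7 X,Y [-155.9    2.1] z 13.4 yaw 58.53 F fwd,left,up -4.7 0.7 4.6
scene 553 pitch 11.5 deck x [-102.3   -6.2] y [-43.8  42.7] rect [-54.1   0.3] [96.9 92.1] 0.8 z nose bottom 19.7
top 1044 pitch 11.5 deck x [-101.1   -6.2] y [-42.3  45.1] rect [-58.2   1.4] [105.8  89.8] 0.3 z nose bottom 19.0
```

Request:
apply_moves(
  series="0 0.01 0 0 1; 0 0.012 0 0 1; -0.001 0.012 0 0 1; -0.001 0.012 0 0 1; 0 0.012 0 0 1",
)

```text
time: 8.22
tool_pos: [406.2, -306.1, 13.4]
tcp_rot: [-179.9, -0.0, 58.5]
ft_force: [-5.6, 3.7, 5.8]
finger_gap: 10.3
grip_force: 49.4
```

Request:
apply_moves(
  series="0 0.01 -0.005 0 1; 0 0.01 -0.006 0 1; 0 0 0 0 1",
)

```text
time: 8.47
tool_pos: [412.1, -309.9, 16.9]
tcp_rot: [-180.0, -0.0, 58.5]
ft_force: [-1.7, 1.5, -2.2]
finger_gap: 10.6
grip_force: 48.7
```

```bash
python3 -c "
from tr import *
tray()"
```

```text
t 8.47 X,Y [-131.5    1.2] z 16.9 yaw 58.5 F fwd,left,up -2.2 0.4 -2.2
scene 563 pitch 10.2 deck x [-77.4  18.1] y [-44.7  42.4] rect [-30.2  -0.8] [90.7 98.6] 89.8 z nose bottom 19.3
top 1043 pitch 9.7 deck x [-75.8  18.4] y [-43.2  44.1] rect [-29.5   0.5] [89.6 98.2] 89.9 z nose bottom 18.1
```

Request:
apply_moves(
  series="0 0.015 -0.006 0 1; 0 0.015 -0.006 0 1; 0 0.015 -0.006 0 1; 0 0.015 -0.006 0 1; 0 0.015 -0.006 0 1",
)

```text
time: 8.98
tool_pos: [431.6, -322.2, 26.3]
tcp_rot: [180.0, 0.0, 58.5]
ft_force: [-2.6, 1.3, -0.2]
finger_gap: 10.4
grip_force: 48.9
```

Request:
apply_moves(
  series="0 0.01 -0.004 0 1; 0 0.01 -0.004 0 1; 0 0.01 -0.004 0 1; 0 0 0 0 1",
)

```text
time: 9.32
tool_pos: [439.5, -327.0, 30.2]
tcp_rot: [179.9, 0.0, 58.5]
ft_force: [0.2, 0.3, -1.9]
finger_gap: 10.0
grip_force: 48.8
```

```bash
python3 -c "
from tr import *
tray()"
```

```text
t 9.32 X,Y [-99.2   1.2] z 30.2 yaw 58.49 F fwd,left,up 0.0 0.4 -1.9
scene 611 pitch 5.4 deck x [-47.  50.] y [-44.3  42.6] rect [1.  0.1] [99.9 90.8] 1.2 z nose bottom 19.6
top 917 pitch 5.0 deck x [-21.8  50.6] y [-43.  45.] rect [13.8  1.2] [75.3 89.6] 0.4 z nose bottom 18.6
```

Request:
apply_moves(
  series="0 0.011 -0.004 0.002 1; 0 0.011 -0.004 0.001 1; 0 0.011 -0.004 0 1; 0 0.011 -0.004 0 1; 0 0.01 -0.003 0 1",
)

```text
time: 9.83
tool_pos: [452.8, -335.2, 35.4]
tcp_rot: [180.0, -0.0, 58.1]
ft_force: [-0.1, -1.0, -4.1]
finger_gap: 10.2
grip_force: 48.6
```

Request:
apply_moves(
  series="0 0.01 -0.003 0 1; 0 0.01 -0.003 0 1; 0 0.008 -0.002 0 1; 0 0.008 -0.002 0 1; 0 0 0 0 1",
)

```text
time: 10.25
tool_pos: [462.2, -341.0, 38.6]
tcp_rot: [180.0, 0.0, 58.1]
ft_force: [0.0, -0.6, -4.9]
finger_gap: 10.3
grip_force: 48.6
```

```bash
python3 -c "
from tr import *
tray()"
```

```text
t 10.25 X,Y [-72.6   1.4] z 38.6 yaw 58.14 F fwd,left,up 0.3 -0.5 -4.9
scene 587 pitch 3.3 deck x [-21.4  76.4] y [-44.4  42.3] rect [27.7 -0.9] [90.9 99.4] 89.9 z nose bottom 22.3
top 637 pitch 2.9 deck x [26.1 76.8] y [-43.5  44.5] rect [50.6  0.7] [89.8 53.1] 89.9 z nose bottom 20.9
```

The grip's friction is holding the tray about 3 mm clear of the lip. I lower it gently to the lip and loosen the squeeze so the bar can roll.

Request:
apply_moves(
  series="0 0 0.004 0 1; 0 0 0.003 0 1; 0 0 0 0 1",
)

```text
time: 10.6
tool_pos: [461.3, -340.4, 35.9]
tcp_rot: [-180.0, -0.0, 58.1]
ft_force: [0.7, -0.3, -5.4]
finger_gap: 10.0
grip_force: 48.6
```

Request:
apply_moves(
  series="0 0 0 0 1; 0 0 0 0 1; 0 0 0 0 1",
  squeeze=25,
)

```text
time: 10.85
tool_pos: [461.7, -340.7, 36.3]
tcp_rot: [180.0, 0.0, 58.1]
ft_force: [0.2, -0.8, -4.5]
finger_gap: 10.4
grip_force: 48.6
```

```bash
python3 -c "
from tr import *
tray()"
```

```text
t 10.85 X,Y [-73.2   1.4] z 36.3 yaw 58.14 F fwd,left,up 0.5 -0.6 -4.5
scene 593 pitch 3.1 deck x [-21.7  76. ] y [-44.   42.7] rect [26.9 -0.1] [90.7 99.1] 90.0 z nose bottom 19.7
top 626 pitch 2.2 deck x [25.5 76.6] y [-43.2  45.1] rect [50.7  0.9] [89.7 53.4] 89.8 z nose bottom 18.6
```

Request:
apply_moves(
  series="0 0 0.001 0 0.76; 0 0 0 0 1; 0 0 0 0 1",
  squeeze=25,
)

```text
time: 11.2
tool_pos: [462.1, -341.0, 36.7]
tcp_rot: [179.9, 0.0, 58.1]
ft_force: [-1.2, 2.1, 0.5]
finger_gap: 10.9
grip_force: 45.3
```

```bash
python3 -c "
from tr import *
print(sense()['grip_force'],sense()['finger_gap']);tray()"
```

```text
45.29258966445923 10.861658876279524
t 11.2 X,Y [-72.6   1.4] z 36.7 yaw 58.15 F fwd,left,up -2.1 1.1 0.5
scene 583 pitch 2.2 deck x [-21.6  76.2] y [-44.6  42.7] rect [27.4  0.5] [99.7 91.4] 0.6 z nose bottom 17.2
top 616 pitch 1.9 deck x [25.8 76.5] y [-43.   44.6] rect [50.7  0.8] [53.1 89.5] 0.1 z nose bottom 16.1
```

Request:
apply_moves(
  series="0 0 0 0 0.77; 0 0 0 0 0.77",
  squeeze=20,
)

```text
time: 11.47
tool_pos: [462.0, -340.9, 36.5]
tcp_rot: [180.0, 0.0, 58.1]
ft_force: [-0.8, 1.5, 2.6]
finger_gap: 10.5
grip_force: 45.4
```

Request:
apply_moves(
  series="0 0.004 -0.004 0 0.77; 0 0.004 -0.004 0 0.77",
)

```text
time: 11.63
tool_pos: [463.3, -341.7, 38.2]
tcp_rot: [-179.9, -0.0, 58.1]
ft_force: [-1.9, 1.0, 0.0]
finger_gap: 10.4
grip_force: 45.2
```

```bash
python3 -c "
from tr import *
print(sense()['grip_force'],sense()['finger_gap']);tray()"
```

```text
45.18290162086487 10.447773588956403
t 11.63 X,Y [-71.3   1.4] z 38.2 yaw 58.14 F fwd,left,up -2.1 -0.1 0.0
scene 592 pitch 1.1 deck x [-20.5  77.2] y [-44.2  42.2] rect [28.8 -0.7] [ 90.  100.9] 88.5 z nose bottom 15.5
top 535 pitch -0.6 deck x [30.7 78.3] y [-43.4  44.4] rect [53.   0.8] [89.9 51.8] 89.9 z nose bottom 13.6
```

Request:
apply_moves(
  series="0 0.003 -0.002 0 0.75; 0 0.003 -0.002 0 0.75",
  squeeze=20,
)

```text
time: 11.9
tool_pos: [465.0, -342.8, 39.5]
tcp_rot: [-180.0, -0.0, 58.1]
ft_force: [-3.6, 2.7, 2.3]
finger_gap: 10.6
grip_force: 31.3
```

Request:
apply_moves(
  series="0 0.003 -0.002 0 0.74; 0 0.003 -0.002 0 0.74",
)

```text
time: 12.07
tool_pos: [466.9, -344.0, 41.0]
tcp_rot: [180.0, 0.0, 58.1]
ft_force: [-2.6, 1.6, 2.0]
finger_gap: 11.1
grip_force: 19.6
```

```bash
python3 -c "
from tr import *
print(sense()['grip_force'],sense()['finger_gap']);tray()"
```

```text
19.6084526181221 11.057748679395802
t 12.07 X,Y [-67.    1.4] z 41.0 yaw 58.14 F fwd,left,up -3.1 -0.0 2.0
scene 587 pitch -1.2 deck x [-17.2  80.5] y [-44.8  42.2] rect [31.6 -1.2] [99.2 90.8] 0.3 z nose bottom 12.1
top 462 pitch -3.2 deck x [38.  81.5] y [-43.3  44.4] rect [58.9  0.8] [89.2 46.1] 89.8 z nose bottom 10.5
```

Request:
apply_moves(
  series="0 0.008 -0.002 0 0.745; 0 0.008 -0.002 0 0.745; 0 0.008 -0.001 0 0.745; 0 0.008 -0.001 0 0.745; 0 0.004 0 0 0.75",
)

```text
time: 12.58
tool_pos: [476.4, -349.9, 42.9]
tcp_rot: [180.0, 0.0, 58.1]
ft_force: [-4.7, 3.6, 4.7]
finger_gap: 11.6
grip_force: 19.6
```

```bash
python3 -c "
from tr import *
print(sense()['grip_force'],sense()['finger_gap']);tray()"
```

```text
19.615588188171387 11.591594523428764
t 12.58 X,Y [-55.8   1.4] z 42.9 yaw 58.14 F fwd,left,up -5.9 0.6 4.7
scene 558 pitch -3.3 deck x [-7.  90.5] y [-44.5  42.1] rect [41.5 -0.3] [100.1  90.6] 0.2 z nose bottom 8.8
top 390 pitch -4.7 deck x [53.  91.5] y [-43.6  43.8] rect [43.6  0.8] [89.8 96.6] 89.4 z nose bottom 7.9
```

Request:
apply_moves(
  series="0 0.004 0 0 1; 0 0.004 0 0 1; 0 0.004 0 0 1; 0 0.004 0 0 1; 0 0 0 0 1",
  squeeze=30,
)

```text
time: 13.1
tool_pos: [480.0, -352.1, 42.7]
tcp_rot: [-180.0, 0.0, 58.1]
ft_force: [-2.7, 2.8, 4.8]
finger_gap: 10.4
grip_force: 29.3
```

```bash
python3 -c "
from tr import *
print(sense()['grip_force'],sense()['finger_gap']);tray()"
```

```text
29.255627989768982 10.438697147368336
t 13.1 X,Y [-51.5   1.5] z 42.7 yaw 58.14 F fwd,left,up -3.8 1.0 4.8
scene 569 pitch -3.0 deck x [-2.8 94.7] y [-44.1  41.5] rect [46.2 -0.9] [99.1 89.1] 0.1 z nose bottom 8.9
top 291 pitch -5.4 deck x [60.1 96.2] y [-43.6  43.7] rect [57.2  0.6] [111.9  89.1] 0.4 z nose bottom 7.4
```

Request:
apply_moves(
  series="0 0.004 0 0 1; 0 0.004 0 0 1; 0 0.003 0 0 1; 0 0 0 0 1; 0 0 0 0 1",
)

```text
time: 13.62
tool_pos: [481.3, -352.8, 42.5]
tcp_rot: [-179.8, -0.0, 58.1]
ft_force: [-12.1, 7.4, 12.0]
finger_gap: 10.9
grip_force: 30.1
```

```bash
python3 -c "
from tr import *
print(sense()['grip_force'],sense()['finger_gap']);tray()"
```

```text
30.10658472776413 10.910312692012516
t 13.62 X,Y [-50.    1.6] z 42.5 yaw 58.14 F fwd,left,up -14.2 -0.2 12.0
scene 547 pitch -3.3 deck x [ -1.3 114. ] y [-44.5  42.2] rect [55.5 -0.4] [118.2  90.4] 0.1 z nose bottom 7.5
top 237 pitch -5.9 deck x [ 67.9 114.7] y [-43.7  44.4] rect [85.5  0.2] [90.8 62.3] 87.2 z nose bottom 5.6
```

Request:
apply_moves(
  series="0 0.003 0 0 1; 0 0.003 0 0 1; 0 0.003 0 0 1; 0 0 0 0 1; 0 0 0 0 1",
)

```text
time: 14.13
tool_pos: [483.4, -354.0, 42.3]
tcp_rot: [-179.7, -0.0, 58.1]
ft_force: [-12.6, 7.8, 12.0]
finger_gap: 10.9
grip_force: 30.1
```

```bash
python3 -c "
from tr import *
print(sense()['grip_force'],sense()['finger_gap'],sense()['wrist_torque']);tray()
t=look('top');P=pts(t).reshape(-1,3);d=np.c_[(P[:,:2]-O)@u-1.5,(P[:,:2]-O)@n-5.5,P[:,2]]
k=(np.abs(d[:,1])<25)&(d[:,0]>90)&(d[:,0]<116)
for x in range(90,116,2):
    m=k&(abs(d[:,0]-x)<1); print(x,m.sum(),np.median(d[m,2]).round(1),end='; ')
"
```

```text
30.132338404655457 10.915315887390744 [ 1.37966591  2.04065204 -0.03406618]
t 14.13 X,Y [-47.7   1.6] z 42.3 yaw 58.15 F fwd,left,up -14.8 -0.1 12.0
scene 543 pitch -3.0 deck x [  1.3 114.2] y [-44.3  42.9] rect [57.4 -0.4] [114.8  92. ] 0.5 z nose bottom 8.0
top 172 pitch 24.3 deck x [ 77.  117.1] y [-44.   44.4] rect [93.   0.7] [90.7 50.4] 88.6 z nose bottom 22.4
90 8 34.6; 92 19 34.4; 94 28 34.5; 96 24 33.7; 98 18 32.2; 100 16 30.3; 102 0 nan; 104 22 17.7; 106 29 18.1; 108 24 19.3; 110 24 19.0; 112 21 18.4; 114 119 27.9;
  return _methods._mean(a, axis=axis, dtype=dtype,
  ret = ret.dtype.type(ret / rcount)
```

Request:
apply_moves(
  series="0 0.003 0 0 1; 0 0.003 0 0 1; 0 0 0 0 1; 0 0 0 0 1",
)

```text
time: 14.62
tool_pos: [484.8, -354.8, 40.9]
tcp_rot: [-179.7, -0.0, 58.1]
ft_force: [-8.6, 4.8, 0.4]
finger_gap: 10.9
grip_force: 29.4
```

```bash
python3 -c "
from tr import *
tray()"
```

```text
t 14.62 X,Y [-46.1   1.8] z 40.9 yaw 58.14 F fwd,left,up -9.9 -0.5 0.4
scene 554 pitch -2.4 deck x [  3.3 114. ] y [-44.1  43.2] rect [58.5  1.1] [ 91.6 112.5] 89.9 z nose bottom 8.2
top 211 pitch 28.9 deck x [ 85.3 118.7] y [-45.2  44.6] rect [98.9  0.8] [92.8 44.8] 86.4 z nose bottom 25.4
```

The tail has started down behind the lip: the forces eased and z dropped. I lower it gently, backing off slightly as the tray levels.

Request:
apply_moves(
  series="0 -0.001 0.005 0 1; 0 -0.001 0.005 0 1; 0 -0.001 0.005 0 1; 0 0 0 0 1",
)

```text
time: 15.05
tool_pos: [483.8, -354.1, 36.1]
tcp_rot: [-179.7, -0.0, 58.1]
ft_force: [-8.4, 5.5, 0.9]
finger_gap: 10.8
grip_force: 29.4
```

```bash
python3 -c "
from tr import *
tray()"
```

```text
t 15.05 X,Y [-47.3   1.8] z 36.1 yaw 58.14 F fwd,left,up -10.0 0.2 0.9
scene 570 pitch -0.5 deck x [  2.6 114.1] y [-44.   43.1] rect [58.1 -0.2] [113.5  89.5] 0.4 z nose bottom 8.6
top 174 pitch 25.7 deck x [ 80.4 117.5] y [-44.5  45.1] rect [95.1  1.3] [93.7 50.6] 86.4 z nose bottom 22.7
```

Request:
apply_moves(
  series="0 0 0.006 0 1; 0 0 0.006 0 1; 0 0 0.006 0 1; 0 0 0 0 1",
)

```text
time: 15.48
tool_pos: [483.8, -354.1, 30.6]
tcp_rot: [-179.7, -0.0, 58.1]
ft_force: [-8.6, 5.2, 2.6]
finger_gap: 10.6
grip_force: 29.4
```

```bash
python3 -c "
from tr import *
tray()"
```

```text
t 15.48 X,Y [-47.3   1.8] z 30.6 yaw 58.14 F fwd,left,up -10.1 -0.2 2.6
scene 570 pitch 0.3 deck x [  2.7 114. ] y [-43.8  43.1] rect [58.3 -0.1] [112.7  91. ] 0.1 z nose bottom 5.6
top 147 pitch 30.6 deck x [ 84.2 117.4] y [-44.7  45.6] rect [99.9  0.2] [93.7 36.3] 89.0 z nose bottom 23.3
```

Request:
apply_moves(
  series="0 0 0.005 0 1; 0 0 0.004 0 1; 0 0 0 0 1; 0 0 0 0 1",
)

```text
time: 15.92
tool_pos: [483.9, -354.3, 28.3]
tcp_rot: [-179.7, -0.0, 58.1]
ft_force: [-8.9, 6.0, 2.4]
finger_gap: 10.8
grip_force: 29.4
```

```bash
python3 -c "
from tr import *
tray()"
```

```text
t 15.92 X,Y [-47.1   1.8] z 28.3 yaw 58.14 F fwd,left,up -10.7 0.3 2.4
scene 578 pitch 0.8 deck x [  2.9 113.7] y [-44.4  43.6] rect [58.5  0.2] [112.5  91.3] 0.3 z nose bottom 4.4
top 139 pitch 32.4 deck x [ 81.7 117.4] y [-43.9  45.5] rect [98.   1.2] [92.4 43.1] 87.2 z nose bottom 23.8
```

Request:
apply_moves(
  series="0 -0.003 0 0 1; 0 -0.003 0 0 1; 0 -0.003 -0.001 0 1; 0 -0.003 0 0 1; 0 0 0 0 1",
)

```text
time: 16.43
tool_pos: [482.5, -353.3, 29.4]
tcp_rot: [-179.9, -0.0, 58.1]
ft_force: [-1.9, 3.4, -2.3]
finger_gap: 10.6
grip_force: 29.4
```

```bash
python3 -c "
from tr import *
tray()"
```

```text
t 16.43 X,Y [-48.8   1.8] z 29.4 yaw 58.14 F fwd,left,up -3.4 1.8 -2.3
scene 565 pitch -0.2 deck x [  1.5 114.2] y [-44.1  43.6] rect [57.8  0.6] [115.1  91.1] 1.3 z nose bottom 3.2
top 326 pitch -0.5 deck x [ 68.8 114.9] y [-43.7  45.1] rect [60.1  1. ] [ 90.5 111.1] 89.4 z nose bottom 2.3
```

Request:
apply_moves(
  series="0 0 0.001 0 0.75; 0 0 0 0 0.72; 0 0 0 0 0.68; 0 0 0 0 0.5; 0 0 0 0 0.2",
)

```text
time: 16.95
tool_pos: [483.7, -354.8, 30.9]
tcp_rot: [179.9, 0.0, 58.1]
ft_force: [-0.5, -0.8, 0.1]
finger_gap: 32.3
grip_force: 0.0
```

Request:
apply_moves(
  series="0 0 0 0 0.1; 0 0 0 0 0.1; 0 0 -0.03 0 0.1; 0 0 -0.06 0 0.1; 0 0 -0.1 0 0.1",
)

```text
time: 17.37
tool_pos: [480.9, -352.2, 84.8]
tcp_rot: [-179.7, -0.1, 58.1]
ft_force: [0.4, -0.2, 0.1]
finger_gap: 38.5
grip_force: 0.0
```

```bash
python3 -c "
from tr import *
tray();q=sense();print(q['finger_gap'],q['grip_force'])"
```

```text
t 17.37 X,Y [-50.8   1.9] z 84.8 yaw 58.14 F fwd,left,up 0.4 0.1 0.1
scene 583 pitch -0.1 deck x [ 1.2 99.2] y [-44.4  42.7] rect [57.1  0.2] [ 91.5 113.8] 89.4 z nose bottom 3.4
top 105 pitch -0.8 deck x [  1.6 114.2] y [-44.2  11.7] rect [57.4 -1.7] [113.6  85.4] 0.0 z nose bottom 9.1
38.429483297752384 0.0
```

Released. I raise and back the arm away, then check visually.

Request:
apply_moves(
  series="0 0 -0.12 0 0.1; 0 0 -0.12 0 0.1; 0 -0.1 -0.05 0 0.1; 0 -0.12 0 0 0.1; 0 -0.1 0 0 0.1",
)

```text
time: 17.88
tool_pos: [401.1, -303.3, 176.2]
tcp_rot: [179.8, 0.0, 58.2]
ft_force: [-0.8, 0.1, -0.7]
finger_gap: 38.4
grip_force: 0.0
```

Request:
apply_moves(
  series="0 -0.08 0 0 0.1; 0 0 0 0 0.1; 0 0 0 0 0.1; 0 0 0 0 0.1",
)

```text
time: 18.22
tool_pos: [381.5, -291.1, 174.9]
tcp_rot: [179.9, 0.0, 58.1]
ft_force: [0.3, -0.7, -1.1]
finger_gap: 38.2
grip_force: 0.0
```

Run:
```python
from tr import *
q=sense();print(q["tool_pos"],q["ft_force"])
s=look("scene");t=look("top")
a=cv2.resize(s["frame"][130:290,190:350],(400,400),interpolation=cv2.INTER_CUBIC);b=cv2.resize(t["frame"][100:260,200:360],(400,400),interpolation=cv2.INTER_CUBIC)
cv2.imwrite("pics/end.png",np.hstack([a,b]))
for nm,c,off in(("scene",s,(-1.6,3.3)),("top",t,(1.5,5.5))):
    P=pts(c).reshape(-1,3);h=cv2.cvtColor(c["frame"],cv2.COLOR_BGR2HSV).reshape(-1,3);d=np.c_[(P[:,:2]-O)@u-off[0],(P[:,:2]-O)@n-off[1],P[:,2]]
    k=(d[:,0]>-10)&(d[:,0]<104)&(np.abs(d[:,1])<47)&(d[:,2]>26)&(d[:,2]<32);e=d[k];p=np.linalg.lstsq(np.c_[e[:,:2],np.ones(len(e))],e[:,2],rcond=None)[0]
    print(nm,len(e),"deck z",np.median(e[:,2]),"pitch/roll",np.degrees(p[:2]),"x",np.percentile(e[:,0],[1,99]),"y",np.percentile(e[:,1],[1,99]))
    c0=dict(np.load(nm+"0.npz"));
    for o,(x0,y0,x1,y1) in (("jar",(202,155,234,190)),("amber",(226,115,260,152)),("beaker",(318,178,358,240))):
        if nm=="top": print(o,np.abs(c["frame"][y0:y1,x0:x1].astype(int)-c0["frame"][y0:y1,x0:x1]).mean().round(2))
```

```text
[ 381.52542313 -291.11447088  174.86463998] [ 0.27058667 -0.73354074 -1.09671264]
scene 815 deck z 29.279809712160727 pitch/roll [0.12052005 0.57263378] x [ 0.42157154 99.16851803] y [-44.13975233  42.76717632]
top 1562 deck z 28.716518663828936 pitch/roll [-0.06113641  0.02512253] x [ 1.16534859 98.66249309] y [-43.11255622  44.75232117]
jar 2.99
amber 3.75
beaker 3.17
```

View pics/end.png

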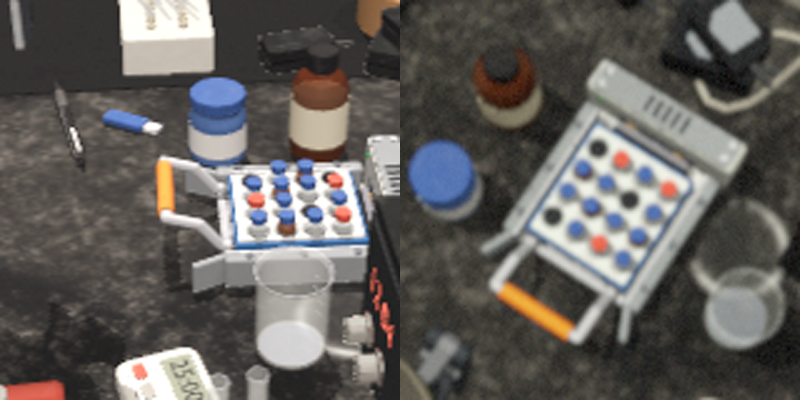

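The tray lies flat between the lip and pusher. Its deck is at (610,205) in the top crop, at z 29 mm, which is the 3 mm floor plus the 26 mm block. The jar, beaker and bottle are unmoved.

```bash
python3 -c "
from bench import hand_in
print(hand_in())"
```

```text
the job is handed in; nothing more can be done
None
```

The tray is loaded: it lies flat in the dock between the lip and the pusher, let go with the arm clear and the jar, beaker and bottle unmoved, and the job is handed in at about 18 s.

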